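Square up the snack boards and put their press plate on

TASK

Put the three small wooden boards away so that they dry flat: get the one that lies on the chopping board across on top of the two in the stand, and have all three in one square pile, snug against the stand's back rail and left rail. Only then lower the press plate over the stand's two steel pins, without dropping it, until it lies flat on the pile. Leave the lemon, the garlic and the mug where they are.

Things in the scene. Friction and masses are not known exactly. Their poses are not given: they have to be found in the camera images.
- stand: Fixed wooden stand for the boards. Base 144 (x) x 184 (y) x 4 mm; front (-x) edge at x = -72, right (-y) edge at y = -88 mm. Origin: on the worktop, centre of the pile's place (100 x 160 mm); +x to the back rail, +y to the left rail. Back rail: inner face x = +50, 22 mm wide, y = -70 to +96; left rail: inner face y = +80, 16 mm wide; tops 26 mm over the worktop. Front and right are open.
- pile_spot (a point): Centre of the top of the stand's base, 4 mm above the stand's origin, axes as the stand's: where the centre of the lowest board's underside belongs.
- pin_left (a point): Tip of the left steel guide pin, 61 mm above the worktop, in the back rail at x = +61, y = +52 mm of the stand; the pin is 9 mm thick with a tapered tip.
- pin_right (a point): Tip of the right guide pin, equal, at x = +61, y = -52 mm of the stand.
- board_low: Small wooden snack board, 100 (x) x 160 (y) x 8 mm, 0.11 kg, with a thin groove round its top; lies askew on the base of the stand. Origin: centre of its underside, z up.
- board_mid: Equal board, lying askew on top of board_low. Origin: centre of its underside, z up.
- board_last: Equal board, lying on the chopping board to the right of the stand. Origin: centre of its underside, z up.
- press_plate: Wooden press plate 144 (x) x 170 (y) x 12 mm, 0.5 kg, on the worktop left of the stand. Origin: centre of underside, z up. Two 12 mm through holes near its far edge at x = +61, y = -52 and +52 mm. Handle: bar 16 thick (x), 16 high, 106 mm long (y), its middle 38 mm above the origin, on posts at y = -40 and +40, 18 mm free under it. In place, its origin is 24 mm above pile_spot.
- chopping_board: Big wooden chopping board, 230 (x) x 340 (y) x 22 mm, fixed, right of the stand; its left edge is 42 to 52 mm from the stand's base. Its top is 2 mm higher than the top of two boards stacked in the stand. Origin: centre of its underside.
- lemon: Lemon, 78 x 55 x 56 mm, on the worktop at the back, left of the spice jars; leave it alone.
- garlic: Garlic bulb, 60 mm, on the right end of the chopping board; leave it alone.
- mug: Mug, 80 x 113 x 91 mm, on the worktop behind the chopping board; leave it alone.

How it is judged:
By the outcome, as a careful person would: the job done as asked, in the order asked, and still so for the second after the job is handed in, with the robot touching nothing.
It also fails if it takes over 69 s, if anything falls off the work surface, if the arm or the gripper's body presses on something with over 40 N, if the wrist force passes 120 N, or if a joint passes its speed limit or range.

ROBOT

A 6-joint arm with a two-finger parallel gripper is mounted at the origin on a cart in front of the work surface, level with it; the furniture and walls round the work are solid. World frame = base frame: x ahead of the robot, y to its left, z up, the work surface at z = 0. Lengths are in m, angles in rad, forces in N, time in s.
With the tool pointing down it reaches from about 0.35 to 0.85 m from the base axis. Payload 8.1 kg.
Tool frame: the origin (TCP) lies on the centre line of the jaws, within the pads' length; the fingertips stand 17 mm ahead of it and the grasp point (between the pads) lies 2 mm behind it; z points along the fingers, y is the line along which they close (so a half turn about z gives the same grasp; the last joint's range is limited). The gripper opens to 93 mm and grips with 3 to 60 N. Pads are 15 mm wide; open, the fingers measure 128 mm over their backs; the gripper's body (75 mm by 188 mm) begins 65 mm behind the grasp point.
Start: joints at [1.045, 0.13, 1.488, -0, 1.523, -0.085], TCP at [0.256, 0.543, 0.236] pointing down, gripper open.
Joint ranges: [-2.96, 2.96], [-0.89, 2.26], [0.02, 2.5], [-1.34, 4.48], [0, 2.73], [-2.66, 2.66]. Speed limits (rad/s): [2.39, 2.39, 2.79, 3.14, 3.14, 3.14].

INTERFACE

Orientations are given as a rotation vector (axis times angle).
In Python, from plant import telemetry, viewer, order gives the robot as it stands.
- The arm moves only by the tool send_rows, never from a script. Its argument "plan" is a list that holds one entry, the list of rows, each a list of 5 numbers: the closure, from -1 (fully open) to 1 (shut), then the shift along the world's x, y, z normalised to -1 to 1, where 1 is 0.2 m, then the turn about the world's z normalised to -1 to 1, where 1 is 60 degrees. A call has 1 to 20 rows; each row is the pose to reach, as a shift and turn from the pose commanded when the call began; what a row does not reach only later rows make up. A row lasts 1/12 s, in which the tool goes at most 41.7 mm and 7.16 degrees, less where a joint would pass 70% of its speed; a pose out of reach is approached as far as the arm can. A call with a number of a shift or a turn outside -1 to 1 is refused whole. A call with a gripper value outside its range is refused whole. The fingers move at their own pace and stop on an object; "force" is the grip in N (left out, the last holds). Time passes only in rows, so rows that repeat a pose let the fingers close. It gives the time, the measured TCP pose, the force, the opening and the grip force at its end, in the units of the state.
- telemetry.read_state(): the state, without advancing time (a new reading comes with each control period).
- viewer.read_camera(name): name is "scene" or "top" or "wrist"; returns (picture, depth): 384x512x3 uint8, blue, green, red; 384x512 float32, m along the optical axis (not along the pixel's ray), 0 where there is no reading.
- viewer.calibration(name): a dict with "camera_matrix" (3x3 intrinsics, pixels), "extrinsics" (4x4, takes a point from camera to world coordinates); the wrist camera has in their place "hand_eye" (4x4, takes a point from camera to tool coordinates, whose origin is the TCP and whose axes are the flange's). Camera axes: x right, y up, looking along -z (the intrinsics and any distortion apply to the point x, -y, -z); pixel columns grow to the right and rows downward; lengths in m; the calibration is good to about 2 mm. A picture is of the moment at which its call begins: read the wrist's pose just before it. calibration takes no time and is no camera call.
- order.close_job(): hands the job in; it is judged then, once.
The state is a dict: "t": time; "q": joint angles; "dq": joint speeds; "joint_torque": joint torques, N m; "tool_pos": TCP position; "orientation": TCP orientation; "force": force on the tool from outside, world axes, zero at the start; "wrist_torque": the same for the moment, N m; "opening": finger opening in m; "gripper_force": force on a finger pad.
Only numpy, scipy, OpenCV 4.12 (cv2) and the standard library are available. Lean on these libraries where they do the work, as an engineer would, in place of code of your own. Each camera call takes 0.05 s, during which the arm holds its last target. There are 200 camera calls.

## Working session

There is one attempt and no reset: what is moved stays moved. The work goes in short steps, Python scripts to look and compute and a tool call to move; the robot and the scene stay as the last step left them, time stands still between calls to the robot, and variables do not carry over. Pictures are saved under pics/ and viewed, at most 10 in all, crops included, and the job is handed in when it is done.

Besides the shell and the picture viewer there is one more tool, called after ">>>" by a JSON object that holds its "fn" and its "kwargs". send_rows: Moves the arm, as the interface text tells. Scaled input: -1 to 1 covers 0.2 m each way for a shift and 60 degrees each way for a turn. Its arguments: {"type":"object","properties":{"plan":{"type":"array"},"force":{"type":"number"}},"required":["plan"]}

```bash
mkdir -p pics; ls; cat > h.py <<'E'
import numpy as np,cv2
from plant import telemetry,viewer,order
from scipy.spatial.transform import Rotation as R
def cam(n):
    s=telemetry.read_state(); im,d=viewer.read_camera(n); c=viewer.calibration(n)
    if 'extrinsics' in c: T=np.array(c['extrinsics'])
    else:
        W=np.eye(4); W[:3,:3]=R.from_rotvec(s['orientation']).as_matrix(); W[:3,3]=s['tool_pos']; T=W@np.array(c['hand_eye'])
    return im,d,np.array(c['camera_matrix']),T,c
def cloud(d,K,T):
    v,u=np.mgrid[:d.shape[0],:d.shape[1]]
    P=np.stack([(u-K[0,2])/K[0,0]*d,-(v-K[1,2])/K[1,1]*d,-d],-1)
    return P@T[:3,:3].T+T[:3,3]
E
python3 - <<'E'
from h import *
print(telemetry.read_state())
ims=[]
for n in('scene','top'):
    im,d,K,T,c=cam(n); cv2.imwrite(f'pics/{n}0.png',im); np.savez(f'{n}0.npz',im=im,d=d,K=K,T=T); print(n,{k:v for k,v in c.items()},(d>0).mean())
E
```

```text
pics
{'t': 0.0, 'q': array([ 1.04462819e+00,  1.31149699e-01,  1.48926091e+00,  7.20866365e-06,
        1.52301568e+00, -8.54088997e-02]), 'dq': array([-7.44396871e-04, -4.35321669e-05,  7.37695413e-04,  7.04996814e-04,
       -1.36396677e-03, -2.20994673e-04]), 'joint_torque': array([ 1.72033965e-04, -5.59831023e+01, -4.91768324e+01,  7.70648383e-02,
        3.51600687e-02, -1.59709880e-04]), 'tool_pos': array([0.25568709, 0.54219868, 0.23460437]), 'orientation': array([-6.86630500e-01, -3.06506513e+00,  2.74276145e-03]), 'force': array([0.22053083, 0.43152261, 0.51607077]), 'wrist_torque': array([ 0.04834775, -0.02623973, -0.01252898]), 'gripper_force': 0.0, 'opening': 0.09289319401655494}
scene {'camera_matrix': array([[398.83682993,   0.        , 250.27887613],
       [  0.        , 398.83682993, 196.20974858],
       [  0.        ,   0.        ,   1.        ]]), 'extrinsics': array([[ 0.50329531,  0.62304139, -0.59875977, -0.17865354],
       [-0.8640561 ,  0.37091395, -0.34033791, -0.57217298],
       [ 0.01004375,  0.6886525 ,  0.72502197,  0.96778358],
       [ 0.        ,  0.        ,  0.        ,  1.        ]])} 0.9958241780598959
top {'camera_matrix': array([[464.48055734,   0.        , 266.99216891],
       [  0.        , 464.48055734, 195.60574237],
       [  0.        ,   0.        ,   1.        ]]), 'extrinsics': array([[ 0.00833535,  0.98316569, -0.18252602,  0.32073438],
       [-0.99988927,  0.01044493,  0.01059942, -0.13973483],
       [ 0.01232745,  0.18241746,  0.98314389,  1.37943787],
       [ 0.        ,  0.        ,  0.        ,  1.        ]])} 0.9961090087890625
```

View pics/top0.png

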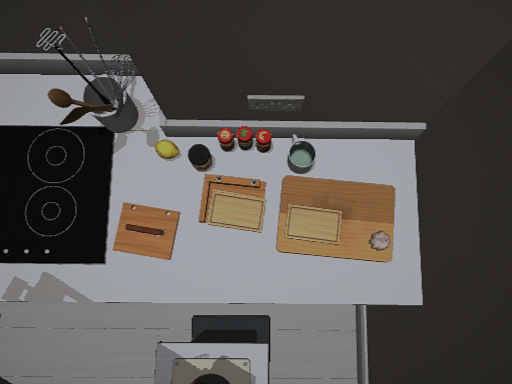

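View pics/scene0.png

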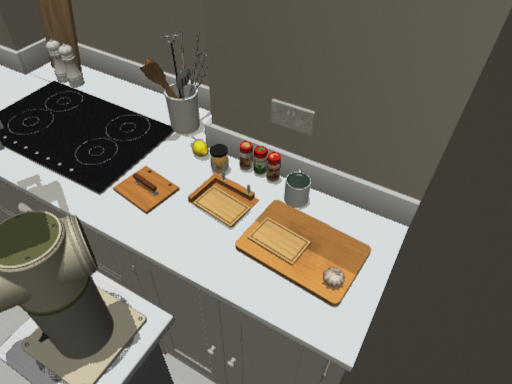

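The top view shows the plate at about (147,231), the stand with two askew boards at (234,205), the chopping board at (336,219) with the third board at (314,224), and the garlic at (380,240). The lemon is at (166,149) and the mug at (301,154). The scene view agrees. Next I'll get rough positions from depth.

```bash
python3 - <<'E'
from h import *
f=np.load('top0.npz'); P=cloud(f['d'],f['K'],f['T'])
for nm,u,v in [('plate',125,215),('plate',172,250),('plateTL',125,206),('plateTR',178,212),('plBR',170,257),('plBL',116,247),('handle',128,228),('handle',162,233),('stack',237,211),('rail b',240,182),('railL',207,200),('last',314,224),('chop',360,205),('top',150,270),('standR',262,220),('chopTL',284,180),('mug',301,154)]:
    print(nm,u,v,P[v,u].round(4))
g=np.load('scene0.npz'); Q=cloud(g['d'],g['K'],g['T'])
for nm,u,v in [('stack',222,205),('last',278,240),('chop',320,235),('top',180,240),('plate',146,195)]: print('S',nm,Q[v,u].round(4))
c=viewer.calibration('wrist'); print(c)
E
```

```text
plate 125 215 [0.5124 0.2668 0.0073]
plate 172 250 [0.4105 0.1236 0.0033]
plateTL 125 206 [0.5395 0.2686 0.0068]
plateTR 178 212 [0.5218 0.1086 0.0155]
plBR 170 257 [ 0.3902  0.1293 -0.0007]
plBL 116 247 [0.4177 0.288  0.0043]
handle 128 228 [0.4696 0.2449 0.044 ]
handle 162 233 [0.4597 0.1541 0.0091]
stack 237 211 [ 0.526  -0.0661  0.0191]
rail b 240 182 [ 0.613  -0.0735  0.023 ]
railL 207 200 [ 0.5617  0.0261 -0.0015]
last 314 224 [ 0.4878 -0.2921  0.0339]
chop 360 205 [ 0.5478 -0.4314  0.019 ]
top 150 270 [ 0.352   0.1863 -0.0026]
standR 262 220 [ 0.5028 -0.1403 -0.0026]
chopTL 284 180 [ 0.6202 -0.2048  0.0246]
mug 301 154 [ 0.7066 -0.2576  0.0052]
S stack [ 0.5225 -0.07    0.0222]
S last [ 0.4873 -0.29    0.0255]
S chop [ 0.5693 -0.3892  0.0239]
S top [ 0.3547 -0.0265 -0.0013]
S plate [0.4397 0.1758 0.0113]
{'camera_matrix': array([[302.42073236,   0.        , 255.70116403],
       [  0.        , 302.42073236, 190.66212698],
       [  0.        ,   0.        ,   1.        ]]), 'hand_eye': array([[-4.04212771e-04,  9.62810454e-01,  2.70177471e-01,
         7.34785103e-02],
       [ 9.99999731e-01,  2.23739031e-04,  6.98779152e-04,
         1.94523332e-04],
       [ 6.12342628e-04,  2.70177680e-01, -9.62810286e-01,
        -1.49550245e-01],
       [ 0.00000000e+00,  0.00000000e+00,  0.00000000e+00,
         1.00000000e+00]])}
```

>>> {"fn": "send_rows", "kwargs": {"plan": [[[-1,0.45,-0.9,0,0.1],[-1,0.45,-0.9,0,0.2],[-1,0.45,-0.9,0,0.3],[-1,0.45,-0.9,0,0.42],[-1,0.45,-0.9,0,0.42],[-1,0.45,-0.9,0,0.42]]]}}

```text
t: 0.6
tool_pos: [0.3484, 0.3576, 0.2352]
orientation: [0.006, 3.141, -0.004]
force: [0.7, -0.2, 0.2]
opening: 0.0931
gripper_force: 0.0
```

>>> {"fn": "send_rows", "kwargs": {"plan": [[[-1,0.45,-0.85,0.1,0],[-1,0.45,-0.85,0.1,0],[-1,0.45,-0.85,0.1,0],[-1,0.45,-0.85,0.1,0],[-1,0.45,-0.85,0.1,0],[-1,0.45,-0.85,0.1,0],[-1,0.45,-0.85,0.1,0]]]}}

```text
t: 1.18
tool_pos: [0.4363, 0.1918, 0.2555]
orientation: [-0.007, -3.141, -0.0]
force: [-0.6, 0.5, -0.3]
opening: 0.0929
gripper_force: 0.0
```

```bash
cat >> h.py <<'E'
def snap(tag,n='wrist'):
    im,d,K,T,c=cam(n); np.savez(tag+'.npz',im=im,d=d,K=K,T=T); cv2.imwrite(f'pics/{tag}.png',im)
    s=telemetry.read_state(); print(tag,s['t'],s['tool_pos'].round(4),s['orientation'].round(3),s['q'].round(2),s['force'].round(1))
def ray(tag,pts,z):
    "intersect pixels with height z"
    f=np.load(tag+'.npz'); K,T=f['K'],f['T']; p=np.atleast_2d(np.array(pts,float)); z=np.broadcast_to(z,len(p))
    D=np.c_[(p[:,0]-K[0,2])/K[0,0],-(p[:,1]-K[1,2])/K[1,1],-np.ones(len(p))]@T[:3,:3].T
    return T[:3,3]+D*((z-T[2,3])/D[:,2])[:,None]
E
python3 -c "
from h import *
snap('w1')"
```

```text
w1 1.2333 [0.4358 0.1928 0.2553] [-4.000e-03 -3.141e+00 -1.000e-03] [ 0.31 -0.22  1.79  0.    1.57 -1.26] [ 1.2  0.2 -0.6]
```

>>> {"fn": "send_rows", "kwargs": {"plan": [[[-1,0.3,-0.97,0,0],[-1,0.3,-0.97,0,0],[-1,0.3,-0.97,0,0],[-1,0.3,-0.97,0,0],[-1,0.3,-0.97,0,0],[-1,0.3,-0.97,0,0],[-1,0.3,-0.97,0,0],[-1,0.3,-0.97,0,0]]]}}

```text
t: 1.9
tool_pos: [0.4957, 0.0002, 0.2552]
orientation: [-0.0, -3.141, -0.001]
force: [-0.8, -0.6, 1.3]
opening: 0.0931
gripper_force: 0.0
```

```bash
python3 -c "
from h import *
snap('w2')"
```

```text
w2 1.95 [0.4957 0.0005 0.2553] [ 1.000e-03 -3.141e+00 -1.000e-03] [-0.1  -0.16  1.74  0.    1.56 -1.67] [-0.6  0.3 -0.5]
```

>>> {"fn": "send_rows", "kwargs": {"plan": [[[-1,-0.2,-0.9,0,0],[-1,-0.2,-0.9,0,0],[-1,-0.2,-0.9,0,0],[-1,-0.2,-0.9,0,0],[-1,-0.2,-0.9,0,0],[-1,-0.2,-0.9,0,0],[-1,-0.2,-0.9,0,0],[-1,-0.2,-0.9,0,0]]]}}

```text
t: 2.62
tool_pos: [0.4564, -0.1794, 0.2556]
orientation: [-0.001, 3.141, 0.001]
force: [0.8, 0.4, -0.0]
opening: 0.0931
gripper_force: 0.0
```

```bash
python3 -c "
from h import *
snap('w3')
a=[cv2.imread(f'pics/w{i}.png') for i in (1,2,3)]
cv2.imwrite('pics/m1.png',np.vstack([np.hstack([cv2.resize(x,(400,300)) for x in a[:2]]),np.hstack([cv2.resize(a[2],(400,300)),np.zeros((300,400,3),np.uint8)])]))"
```

```text
w3 2.6667 [ 0.4565 -0.1793  0.2556] [-2.000e-03  3.141e+00  1.000e-03] [-0.48 -0.18  1.75  0.    1.56 -2.05] [-0.3  0.4 -0.5]
```

View pics/m1.png

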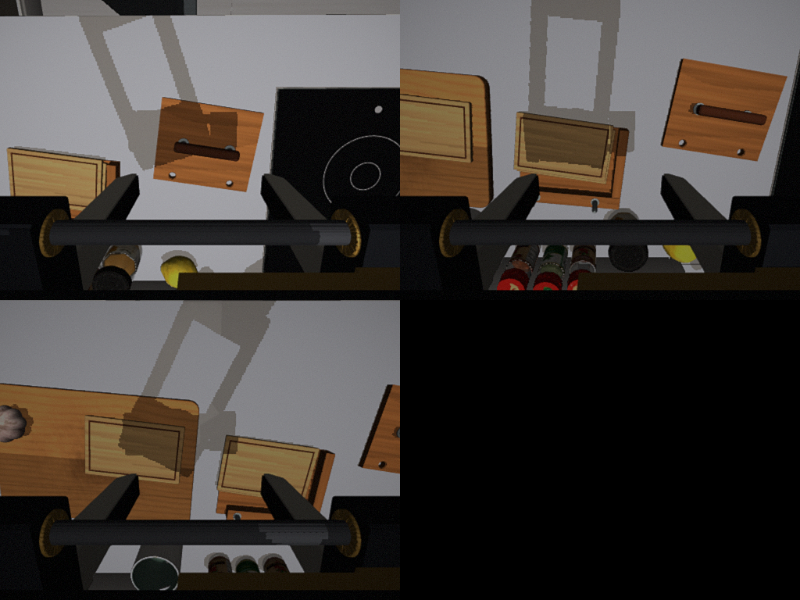

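The wrist mosaic shows, in tile pixels, the plate at (208,145) in the first tile with holes at (172,176) and (229,184). The second tile shows the stand at (568,160), and the third shows the last board at (135,450). I'll zoom in for corners.

```bash
python3 -c "
from h import *
def crop(t,x,y,w=180,h=135):
    c=cv2.imread(f'pics/{t}.png')[y:y+h,x:x+w]; c=(255*(c/255.)**.6).astype(np.uint8)
    c=cv2.resize(c,(400,300),interpolation=cv2.INTER_CUBIC)
    for i in range(0,w,20): cv2.line(c,(int(i*400/w),0),(int(i*400/w),5 if i%100 else 12),(0,0,255),1)
    for i in range(0,h,20): cv2.line(c,(0,int(i*400/w)),(5,int(i*400/w)),(0,0,255),1)
    return c
cv2.imwrite('pics/m2.png',np.vstack([np.hstack([crop('w2',130,135),crop('w3',260,165)]),np.hstack([crop('w1',180,115),crop('w3',90,130)])]))"
```

```text
(no output)
```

View pics/m2.png

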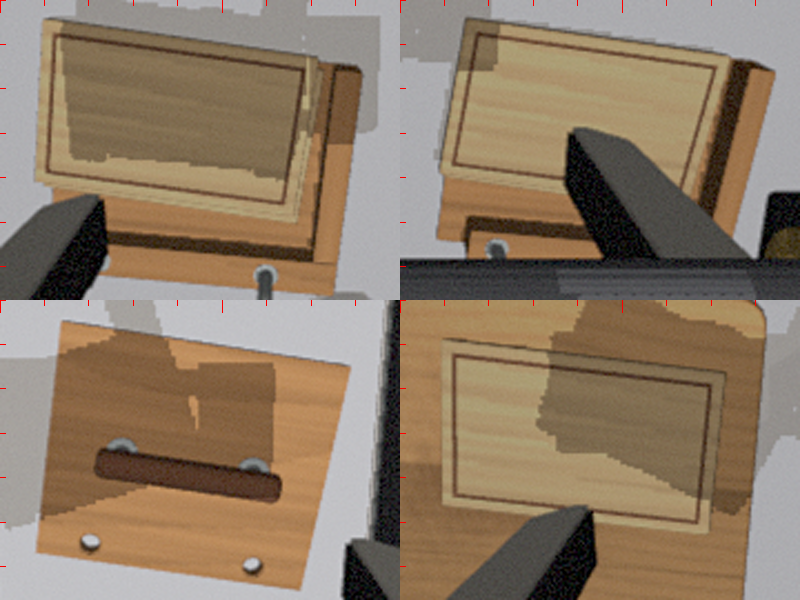

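```bash
python3 - <<'E'
from h import *
def px(pts,o,t): return (np.array(pts,float)-t)*.45+o
def show(n,tag,pts,o,t,z):
    p=px(pts,o,t); q=ray(tag,p,z); print(n,(q[:,:2]*1000).round(1).tolist()); 
    if len(q)>=4:
        print('   centre',(q[:4,:2].mean(0)*1000).round(1),'sides',[round(1000*np.linalg.norm(q[i]-q[(i+1)%4]),1) for i in range(4)],'yaw',[round(np.degrees(np.arctan2(*(q[i]-q[j])[:2][::-1])),1) for i,j in((1,0),(2,3),(3,0),(2,1))])
    return p,q
show('mid w2','w2',[(44,19),(318,60),(298,217),(35,182)],(130,135),(0,0),.020)
show('mid w3','w3',[(468,18),(731,58),(691,215),(441,172)],(260,165),(400,0),.020)
show('last','w3',[(444,340),(726,374),(709,532),(443,504)],(90,130),(400,300),.030)
show('chopedge','w3',[(764,330),(745,595)],(90,130),(400,300),.022)
show('rail w2','w2',[(361,68),(334,64),(335,293),(316,262)],(130,135),(0,0),.026)
show('rail w3','w3',[(775,70),(748,62)],(260,165),(400,0),.026)
show('pinbase w2','w2',[(265,276)],(130,135),(0,0),.026)
show('pinbase w3','w3',[(497,248)],(260,165),(400,0),.026)
show('plate','w1',[(63,321),(350,366),(302,589),(37,551)],(180,115),(0,300),.012)
show('holes','w1',[(90,541),(252,565)],(180,115),(0,300),.012)
show('handle','w1',[(97,452),(281,478),(278,500),(97,472)],(180,115),(0,300),.046)
# heights from depth medians
for tag,n,(u,v) in [('w2','mid',(200,180)),('w3','mid',(310,190)),('w3','last',(150,180)),('w3','chop',(80,190)),('w1','plate',(220,160)),('w1','table',(170,120)),('w1','handle',(265,196))]:
    f=np.load(tag+'.npz'); P=cloud(f['d'],f['K'],f['T'])[v-4:v+5,u-4:u+5,2]; print(tag,n,np.median(P).round(4),P.std().round(4))
E
```

```text
mid w2 [[467.7, -134.5], [491.4, 21.9], [589.6, 11.0], [566.5, -149.4]]
   centre [528.8 -62.7] sides [np.float64(158.2), np.float64(98.8), np.float64(162.1), np.float64(99.9)] yaw [np.float64(81.4), np.float64(81.8), np.float64(-8.5), np.float64(-6.3)]
mid w3 [[467.1, -134.6], [491.3, 22.6], [595.2, 11.4], [565.5, -148.4]]
   centre [529.8 -62.2] sides [np.float64(159.1), np.float64(104.5), np.float64(162.6), np.float64(99.3)] yaw [np.float64(81.2), np.float64(79.5), np.float64(-8.0), np.float64(-6.2)]
last [[433.3, -360.9], [452.4, -203.9], [549.1, -215.8], [531.1, -374.2]]
   centre [ 491.4 -288.7] sides [np.float64(158.1), np.float64(97.4), np.float64(159.4), np.float64(98.7)] yaw [np.float64(83.1), np.float64(83.5), np.float64(-7.7), np.float64(-7.0)]
chopedge [[428.6, -182.5], [595.9, -194.7]]
rail w2 [[495.0, 46.3], [492.7, 30.8], [638.7, 34.5], [617.2, 22.3]]
   centre [560.9  33.5] sides [np.float64(15.7), np.float64(146.1), np.float64(24.7), np.float64(124.5)] yaw [np.float64(-98.5), np.float64(29.7), np.float64(-11.1), np.float64(1.5)]
rail w3 [[497.0, 46.4], [492.1, 29.8]]
pinbase w2 [[626.8, -9.5]]
pinbase w3 [[615.4, -112.2]]
plate [[385.1, 131.1], [411.6, 297.0], [553.5, 276.0], [526.6, 108.0]]
   centre [469.2 203. ] sides [np.float64(168.1), np.float64(143.5), np.float64(170.1), np.float64(143.3)] yaw [np.float64(81.0), np.float64(80.9), np.float64(-9.2), np.float64(-8.4)]
holes [[520.0, 141.6], [536.7, 243.6]]
handle [[453.9, 151.7], [469.3, 253.7], [482.2, 252.6], [465.4, 151.4]]
   centre [467.7 202.3] sides [np.float64(103.1), np.float64(12.9), np.float64(102.6), np.float64(11.5)] yaw [np.float64(81.4), np.float64(80.6), np.float64(-1.9), np.float64(-5.2)]
w2 mid 0.0208 0.0007
w3 mid 0.0207 0.0007
w3 last 0.0311 0.0008
w3 chop 0.0211 0.0007
w1 plate 0.0126 0.0007
w1 table 0.0006 0.0008
w1 handle 0.0465 0.0009
```

>>> {"fn": "send_rows", "kwargs": {"plan": [[[-1,-0.03,0.655,-0.3,-0.095],[-1,-0.03,0.655,-0.9,-0.095],[-1,-0.03,0.655,-0.9,-0.095],[-1,-0.03,0.655,-0.9,-0.095],[-1,-0.03,0.655,-0.9,-0.095],[-1,-0.03,0.655,-0.9,-0.095],[-1,-0.03,0.655,-0.9,-0.095],[-1,-0.03,0.655,-0.9,-0.095]]]}}

```text
t: 3.33
tool_pos: [0.4493, -0.0486, 0.0752]
orientation: [-0.152, -3.136, -0.001]
force: [0.1, -0.3, -0.0]
opening: 0.0931
gripper_force: 0.0
```

>>> {"fn": "send_rows", "kwargs": {"plan": [[[-1,0,0,-0.15,0],[-1,0,0,-0.255,0],[-1,0,0,-0.255,0],[-1,0,0,-0.255,0]]]}}

```text
t: 3.67
tool_pos: [0.4506, -0.0508, 0.0259]
orientation: [0.158, 3.137, -0.0]
force: [0.3, 0.1, 1.0]
opening: 0.093
gripper_force: 0.0
```

>>> {"fn": "send_rows", "kwargs": {"plan": [[[-1,0.03,-0.003,0,0],[-1,0.06,-0.006,0,0],[-1,0.09,-0.009,0,0],[-1,0.12,-0.012,0,0],[-1,0.15,-0.015,0,0],[-1,0.18,-0.018,0,0],[-1,0.21,-0.021,0,0],[-1,0.21,-0.021,0,0]]]}}

```text
t: 4.33
tool_pos: [0.4934, -0.0547, 0.0248]
orientation: [0.158, 3.136, -0.0]
force: [-0.3, 0.2, 0.3]
opening: 0.0935
gripper_force: 0.0
```

>>> {"fn": "send_rows", "kwargs": {"plan": [[[-1,0.01,-0.001,0,0],[-1,0.02,-0.002,0,0],[-1,0.02,-0.002,0,0]]]}}

```text
t: 4.58
tool_pos: [0.4961, -0.0549, 0.0245]
orientation: [-0.158, -3.138, -0.0]
force: [0.1, -0.4, -0.5]
opening: 0.093
gripper_force: 0.1
```

>>> {"fn": "send_rows", "kwargs": {"plan": [[[-1,0.01,-0.001,0,0],[-1,0.01,-0.001,0,0]]]}}

```text
t: 4.75
tool_pos: [0.498, -0.0551, 0.0245]
orientation: [-0.158, -3.138, -0.0]
force: [-0.4, -0.0, 0.3]
opening: 0.0928
gripper_force: 0.4
```

>>> {"fn": "send_rows", "kwargs": {"plan": [[[-1,0.01,-0.001,0,0],[-1,0.01,-0.001,0,0]]]}}

```text
t: 4.92
tool_pos: [0.4984, -0.0551, 0.0243]
orientation: [-0.157, -3.134, -0.001]
force: [-9.9, 1.3, 7.1]
opening: 0.0927
gripper_force: 4.9
```

>>> {"fn": "send_rows", "kwargs": {"plan": [[[-1,0.01,-0.001,0,0],[-1,0.01,-0.001,0,0]]]}}

```text
t: 5.08
tool_pos: [0.4985, -0.055, 0.024]
orientation: [-0.156, -3.13, -0.001]
force: [-19.4, 1.2, 15.8]
opening: 0.0932
gripper_force: 9.3
```

```bash
python3 - <<'E'
from h import *
snap('w4'); snap('t4','top')
print(telemetry.read_state()['gripper_force'])
E
```

```text
w4 5.1333 [ 0.4985 -0.0551  0.024 ] [-1.56e-01 -3.13e+00 -1.00e-03] [-0.21  0.09  1.94 -0.    1.12 -1.68] [-18.    1.2  15. ]
t4 5.1833 [ 0.4985 -0.055   0.024 ] [-1.57e-01 -3.13e+00 -1.00e-03] [-0.21  0.09  1.94 -0.    1.12 -1.68] [-18.1   1.7  14. ]
9.147148244082928
```

>>> {"fn": "send_rows", "kwargs": {"plan": [[[-1,-0.05,0,0,0],[-1,-0.05,0,0.2,0],[-1,-0.05,0,0.4,-0.1],[-1,0.21,-0.538,0.4,-0.75],[-1,0.21,-0.538,0.4,-0.75],[-1,0.21,-0.538,0.4,-0.75],[-1,0.21,-0.538,0.4,-0.75],[-1,0.21,-0.538,0.4,-0.75],[-1,0.21,-0.538,0.4,-0.75],[-1,0.21,-0.538,0.4,-0.75]]]}}

```text
t: 6.02
tool_pos: [0.5443, -0.1635, 0.1046]
orientation: [1.351, 2.836, 0.0]
force: [-0.0, -0.6, -0.1]
opening: 0.0931
gripper_force: 0.0
```

>>> {"fn": "send_rows", "kwargs": {"plan": [[[-1,0,0,0,-0.75],[-1,0,0,0,-0.75],[-1,0,0,0,-0.75],[-1,0,0,0,-0.75],[-1,0,0,0,-0.75],[-1,0,0,0,-0.75],[-1,0,0,0,-0.75],[-1,0,0,0,-0.75]]]}}

```text
t: 6.68
tool_pos: [0.5442, -0.163, 0.1048]
orientation: [2.329, 2.108, 0.001]
force: [0.7, -0.2, -0.1]
opening: 0.0927
gripper_force: 0.0
```

```bash
python3 - <<'E'
from h import *
snap('w5')
im=cv2.imread('pics/w5.png'); im=(255*(im/255.)**.6).astype(np.uint8); cv2.imwrite('pics/w5b.png',cv2.resize(im,(768,576)))
E
```

```text
w5 6.7333 [ 0.5442 -0.1631  0.1048] [2.326e+00 2.111e+00 1.000e-03] [-0.38  0.14  1.72  0.    1.28 -0.28] [-0.1 -0.2  0.2]
```

View pics/w5b.png

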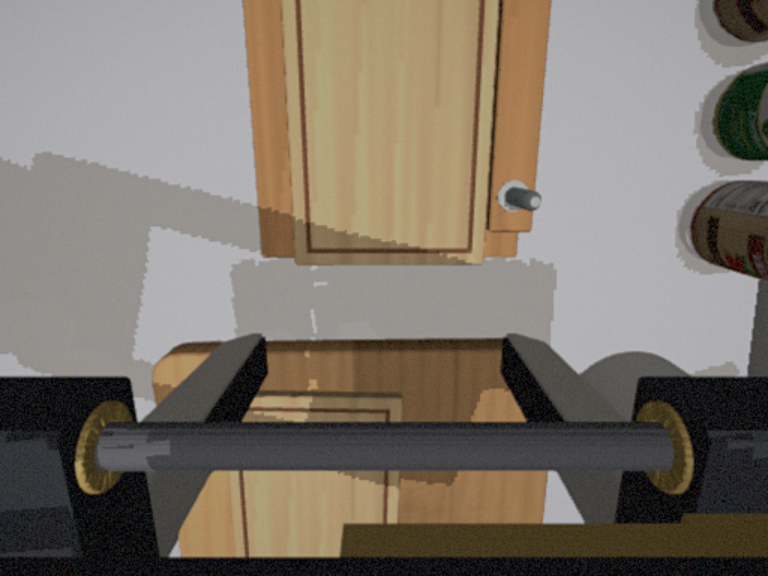

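The wrist view shows the stack against the back rail. Its right edge, at about row 264, sticks slightly past the stand base. The fingers hang in the gap before the chopping board, so I'll lower them and push left.

>>> {"fn": "send_rows", "kwargs": {"plan": [[[-1,0,0,-0.2,0],[-1,0,0,-0.3,0],[-1,0,0,-0.4,0],[-1,0,0,-0.4,0],[-1,0,0,-0.4,0]]]}}

```text
t: 7.15
tool_pos: [0.5429, -0.1626, 0.0237]
orientation: [-2.326, -2.108, 0.002]
force: [0.0, -0.3, 0.8]
opening: 0.0927
gripper_force: 0.0
```

>>> {"fn": "send_rows", "kwargs": {"plan": [[[-1,0.003,0.025,0,0],[-1,0.005,0.05,0,0],[-1,0.008,0.075,0,0],[-1,0.008,0.08,0,0],[-1,0.008,0.08,0,0]]]}}

```text
t: 7.57
tool_pos: [0.5467, -0.147, 0.026]
orientation: [2.328, 2.107, 0.002]
force: [0.3, -0.2, 0.5]
opening: 0.0931
gripper_force: 0.1
```

>>> {"fn": "send_rows", "kwargs": {"plan": [[[-1,0.001,0.01,0,0],[-1,0.001,0.01,0,0]]]}}

```text
t: 7.73
tool_pos: [0.5463, -0.1452, 0.0252]
orientation: [2.329, 2.106, 0.001]
force: [1.1, -0.6, 1.1]
opening: 0.0932
gripper_force: 0.7
```

>>> {"fn": "send_rows", "kwargs": {"plan": [[[-1,0.001,0.01,0,0],[-1,0.001,0.01,0,0]]]}}

```text
t: 7.9
tool_pos: [0.5462, -0.1431, 0.0248]
orientation: [2.33, 2.107, 0.0]
force: [1.1, -2.3, 1.0]
opening: 0.0932
gripper_force: 0.9
```

>>> {"fn": "send_rows", "kwargs": {"plan": [[[-1,0.001,0.01,0,0],[-1,0.001,0.01,0,0]]]}}

```text
t: 8.07
tool_pos: [0.5461, -0.1425, 0.0248]
orientation: [2.329, 2.106, -0.003]
force: [-0.1, -9.0, 1.4]
opening: 0.0928
gripper_force: 4.3
```

>>> {"fn": "send_rows", "kwargs": {"plan": [[[-1,0.001,0.01,0,0],[-1,0.001,0.01,0,0]]]}}

```text
t: 8.23
tool_pos: [0.546, -0.1422, 0.0248]
orientation: [2.329, 2.104, -0.006]
force: [-2.7, -16.3, 1.5]
opening: 0.0929
gripper_force: 8.3
```

>>> {"fn": "send_rows", "kwargs": {"plan": [[[-1,-0.005,-0.06,0,0],[-1,-0.005,-0.06,0.2,0],[-1,-0.005,-0.06,0.4,0],[-1,-0.61,-0.72,0.5,0.75],[-1,-0.61,-0.72,0.5,0.75],[-1,-0.61,-0.72,0.5,0.75],[-1,-0.61,-0.72,0.5,0.75],[-1,-0.61,-0.72,0.5,0.75],[-1,-0.61,-0.72,0.5,0.75],[-1,-0.61,-0.72,0.5,0.75]]]}}

```text
t: 9.07
tool_pos: [0.4229, -0.2841, 0.1244]
orientation: [-1.34, -2.84, -0.001]
force: [0.6, -0.3, 0.5]
opening: 0.0928
gripper_force: 0.0
```

>>> {"fn": "send_rows", "kwargs": {"plan": [[[-1,0,0,0,0.75],[-1,0,0,0,0.75],[-1,0,0,0,0.75],[-1,0,0,0,0.75],[-1,0,0,0,0.75],[-1,0,0,0,0.75],[-1,0,0,0,0.75],[-1,0,0,0,0.75]]]}}

```text
t: 9.73
tool_pos: [0.424, -0.2826, 0.124]
orientation: [-0.155, -3.137, -0.002]
force: [0.7, 0.5, -0.1]
opening: 0.0932
gripper_force: 0.0
```

```bash
python3 - <<'E'
from h import *
snap('w6')
im=cv2.imread('pics/w6.png'); im=(255*(im/255.)**.6).astype(np.uint8); cv2.imwrite('pics/w6b.png',cv2.resize(im,(768,576)))
E
```

```text
w6 9.7833 [ 0.424  -0.2827  0.1241] [-1.590e-01 -3.137e+00 -2.000e-03] [-0.69 -0.03  1.86  0.    1.31 -2.16] [-0.5 -0.2  0.5]
```

View pics/w6b.png

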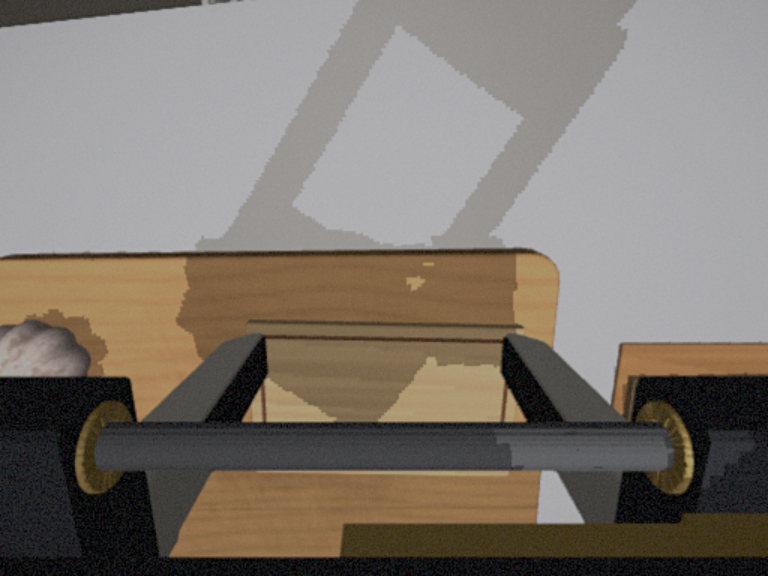

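The board's front edge runs from (248,322) to (522,328). The fingers sit just in front of it, and the garlic at (40,350) is clear. I'll lower and push back.

>>> {"fn": "send_rows", "kwargs": {"plan": [[[-1,0,0,-0.2,0],[-1,0,0,-0.35,0],[-1,0,0,-0.4,0],[-1,0,0,-0.4,0]]]}}

```text
t: 10.12
tool_pos: [0.4226, -0.2816, 0.0419]
orientation: [-0.16, -3.133, -0.005]
force: [-0.9, -0.1, 0.6]
opening: 0.0928
gripper_force: 0.0
```

>>> {"fn": "send_rows", "kwargs": {"plan": [[[-1,0.03,-0.003,0,0],[-1,0.06,-0.006,0,0],[-1,0.09,-0.009,0,0],[-1,0.12,-0.012,0,0],[-1,0.15,-0.015,0,0],[-1,0.18,-0.018,0,0],[-1,0.21,-0.021,0,0],[-1,0.235,-0.024,0,0],[-1,0.235,-0.024,0,0],[-1,0.235,-0.024,0,0]]]}}

```text
t: 10.95
tool_pos: [0.4718, -0.2879, 0.0445]
orientation: [0.157, 3.137, 0.0]
force: [1.0, 0.7, 0.4]
opening: 0.0929
gripper_force: 0.0
```

```bash
python3 - <<'E'
from h import *
f=np.load('top0.npz'); P=cloud(f['d'],f['K'],f['T']).reshape(-1,3)
O=np.array([.5562,-.0554]); A=np.array([[.995,-.0993],[.0993,.995]])
q=(P[:,:2]-O)@A.T
m=(P[:,2]>.036)&(P[:,2]<.09)&(P[:,1]<-.38)&(P[:,0]<.6)&(P[:,0]>.38); print('garlic a,b range',np.percentile(q[m],[2,98],axis=0).round(3),P[m,2].max())
m=(P[:,2]>.05)&(P[:,1]<-.15)&(P[:,1]>-.4)&(P[:,0]>.6)&(P[:,0]<.78)&(P[:,2]<.12); print('mug',np.percentile(q[m],[2,98],axis=0).round(3))
snap('w7')
E
```

```text
garlic a,b range [[-0.114 -0.568]
 [ 0.091 -0.409]] 0.08992001061897303
mug [[ 0.11  -0.315]
 [ 0.252 -0.079]]
w7 11.0 [ 0.4715 -0.2879  0.0445] [0.157 3.138 0.   ] [-0.64  0.18  1.8   0.    1.16 -2.11] [-0.7  0.4  0.1]
```

>>> {"fn": "send_rows", "kwargs": {"plan": [[[-1,-0.05,0,0,0],[-1,-0.05,0,0.2,0],[-1,-0.05,0,0.35,0],[-1,0.238,-0.504,0.35,-0.75],[-1,0.238,-0.504,0.35,-0.75],[-1,0.238,-0.504,0.35,-0.75],[-1,0.238,-0.504,0.35,-0.75],[-1,0.238,-0.504,0.35,-0.75],[-1,0.238,-0.504,0.35,-0.75],[-1,0.238,-0.504,0.35,-0.75]]]}}

```text
t: 11.83
tool_pos: [0.5179, -0.3889, 0.114]
orientation: [-1.358, -2.832, -0.001]
force: [-1.1, 0.1, 0.5]
opening: 0.0928
gripper_force: 0.0
```

>>> {"fn": "send_rows", "kwargs": {"plan": [[[-1,0,0,0,-0.75],[-1,0,0,0,-0.75],[-1,0,0,0,-0.75],[-1,0,0,0,-0.75],[-1,0,0,0,-0.75],[-1,0,0,0,-0.75],[-1,0,0,0,-0.75],[-1,0,0,0,-0.75]]]}}

```text
t: 12.5
tool_pos: [0.518, -0.3887, 0.1145]
orientation: [-2.332, -2.104, 0.0]
force: [0.4, -0.4, -0.2]
opening: 0.0933
gripper_force: 0.0
```

```bash
python3 - <<'E'
from h import *
snap('w8')
im=cv2.imread('pics/w8.png'); im=(255*(im/255.)**.6).astype(np.uint8); cv2.imwrite('pics/w8b.png',cv2.resize(im,(768,576)))
E
```

```text
w8 12.55 [ 0.5182 -0.3888  0.1145] [-2.329 -2.108  0.   ] [-0.72  0.34  1.47 -0.    1.33 -0.62] [-0.2  0.7  0.4]
```

View pics/w8b.png

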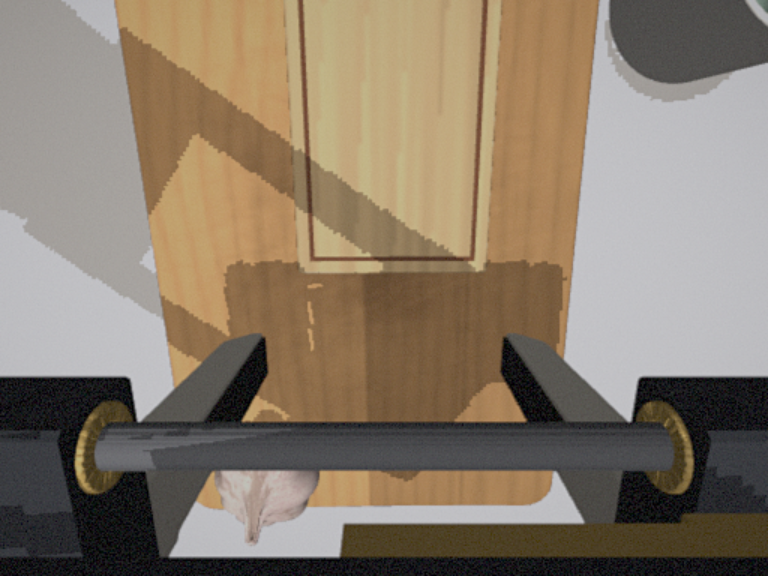

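The last board's right edge at row 268 is squared to the tool, and the garlic at (265,490) is clear. I'll narrow the fingers to get a solid two-point push, then lower.

>>> {"fn": "send_rows", "kwargs": {"plan": [[[-0.1,0,0,-0.1,0],[-0.1,0,0,-0.2,0],[-0.1,0,0,-0.3,0],[-0.1,0,0,-0.36,0],[-0.1,0,0,-0.36,0],[-0.1,0,0,-0.36,0]]], "force": 20}}

```text
t: 13.05
tool_pos: [0.5186, -0.3886, 0.0423]
orientation: [-2.328, -2.108, 0.0]
force: [-0.0, -0.1, 0.8]
opening: 0.0577
gripper_force: 0.0
```

>>> {"fn": "send_rows", "kwargs": {"plan": [[[-0.1,0.004,0.04,0,0],[-0.1,0.008,0.08,0,0],[-0.1,0.012,0.12,0,0],[-0.1,0.016,0.16,0,0],[-0.1,0.02,0.2,0,0],[-0.1,0.024,0.24,0,0],[-0.1,0.028,0.28,0,0],[-0.1,0.032,0.32,0,0],[-0.1,0.036,0.36,0,0],[-0.1,0.04,0.4,0,0],[-0.1,0.044,0.44,0,0],[-0.1,0.048,0.48,0,0],[-0.1,0.05,0.5,0,0],[-0.1,0.05,0.5,0,0]]]}}

```text
t: 14.22
tool_pos: [0.5289, -0.2873, 0.0423]
orientation: [-2.328, -2.107, -0.0]
force: [-0.3, 0.6, 0.2]
opening: 0.0511
gripper_force: 0.0
```

>>> {"fn": "send_rows", "kwargs": {"plan": [[[-0.1,0.003,0.03,0,0],[-0.1,0.006,0.06,0,0],[-0.1,0.009,0.09,0,0],[-0.1,0.012,0.12,0,0],[-0.1,0.015,0.15,0,0],[-0.1,0.018,0.18,0,0],[-0.1,0.021,0.21,0,0],[-0.1,0.024,0.24,0,0],[-0.1,0.027,0.27,0,0],[-0.1,0.03,0.3,0,0],[-0.1,0.03,0.3,0,0]]]}}

```text
t: 15.13
tool_pos: [0.535, -0.2273, 0.0425]
orientation: [-2.329, -2.107, -0.001]
force: [0.5, 0.4, 0.3]
opening: 0.0514
gripper_force: 0.0
```

```bash
python3 - <<'E'
from h import *
snap('w9'); im,d,K,T,c=cam('top'); np.savez('t9.npz',im=im,d=d,K=K,T=T)
f=np.load('w9.npz'); P=cloud(f['d'],f['K'],f['T'])
O=np.array([.5562,-.0554]); A=np.array([[.995,-.0993],[.0993,.995]])
q=(P[...,:2]-O)@A.T
for b in np.arange(-.15,.12,.02):
    print(round(b,2),[ (lambda m: round(float(np.median(P[m,2]))*1000,1) if m.sum()>5 else None)((abs(q[...,0]-a)<.006)&(abs(q[...,1]-b)<.006)) for a in (-.06,-.045,-.03,0,.03,.045,.06)])
E
```

```text
w9 15.1833 [ 0.5349 -0.2278  0.0425] [-2.329 -2.108 -0.   ] [-0.49  0.26  1.71  0.    1.17 -0.39] [0.6 0.2 0. ]
-0.15 [133.1, 134.1, 134.0, 138.0, 135.1, 135.1, 22.5]
-0.13 [0.4, 30.5, 30.5, 30.5, 30.6, 30.6, 1.2]
-0.11 [0.4, 30.2, 30.2, 30.3, 30.3, 30.3, 0.6]
-0.09 [0.9, 29.7, 29.8, 29.8, 29.9, 30.0, 1.0]
-0.07 [4.4, 29.5, 29.4, 29.5, 29.6, 29.6, 24.1]
-0.05 [4.3, 29.1, 29.1, 29.3, 29.3, 29.3, 28.9]
-0.03 [None, None, None, None, None, None, None]
-0.01 [None, None, None, None, None, None, None]
0.01 [None, None, None, None, None, None, None]
0.03 [None, None, None, None, None, None, None]
0.05 [None, None, None, None, None, None, None]
0.07 [None, None, None, None, None, None, None]
0.09 [None, None, None, None, None, None, None]
0.11 [None, None, None, None, None, None, None]
```

>>> {"fn": "send_rows", "kwargs": {"plan": [[[-0.1,0.003,0.03,0,0],[-0.1,0.006,0.06,0,0],[-0.1,0.009,0.09,0,0],[-0.1,0.012,0.12,0,0],[-0.1,0.015,0.15,0,0],[-0.1,0.018,0.18,0,0],[-0.1,0.021,0.21,0,0],[-0.1,0.024,0.24,0,0],[-0.1,0.027,0.27,0,0],[-0.1,0.029,0.29,0,0],[-0.1,0.029,0.29,0,0]]]}}

```text
t: 16.15
tool_pos: [0.5409, -0.1697, 0.0426]
orientation: [-2.329, -2.108, -0.0]
force: [-1.3, 0.0, 0.6]
opening: 0.0512
gripper_force: 0.0
```

>>> {"fn": "send_rows", "kwargs": {"plan": [[[-0.1,-0.002,-0.02,0,0],[-0.1,-0.002,-0.02,-0.05,0],[-0.1,-0.002,-0.02,-0.09,0],[-0.1,-0.002,-0.02,-0.09,0]]]}}

```text
t: 16.48
tool_pos: [0.5386, -0.1744, 0.0219]
orientation: [-2.328, -2.104, 0.002]
force: [-0.1, -0.0, -0.6]
opening: 0.0512
gripper_force: 0.0
```

>>> {"fn": "send_rows", "kwargs": {"plan": [[[-0.1,0.002,0.02,0,0],[-0.1,0.005,0.05,0,0],[-0.1,0.008,0.08,0,0],[-0.1,0.011,0.11,0,0],[-0.1,0.014,0.14,0,0],[-0.1,0.014,0.14,0,0]]]}}

```text
t: 16.98
tool_pos: [0.5435, -0.1453, 0.0249]
orientation: [-2.329, -2.108, -0.001]
force: [1.4, -0.2, 0.6]
opening: 0.0516
gripper_force: 0.0
```

Contact is expected near y = -0.142, so I'll go gently.

>>> {"fn": "send_rows", "kwargs": {"plan": [[[-0.1,0.001,0.01,0,0],[-0.1,0.001,0.015,0,0]]]}}

```text
t: 17.15
tool_pos: [0.5436, -0.1437, 0.0249]
orientation: [2.329, 2.107, -0.0]
force: [-0.3, -3.9, 0.6]
opening: 0.0513
gripper_force: 1.6
```

>>> {"fn": "send_rows", "kwargs": {"plan": [[[-0.1,0.001,0.015,0,0],[-0.1,0.001,0.015,0,0]]]}}

```text
t: 17.32
tool_pos: [0.5429, -0.1428, 0.0249]
orientation: [2.328, 2.107, -0.006]
force: [-4.6, -10.5, 1.9]
opening: 0.0512
gripper_force: 5.5
```

```bash
python3 - <<'E'
from h import *
snap('w10'); f=np.load('w10.npz'); P=cloud(f['d'],f['K'],f['T'])
O=np.array([.5562,-.0554]); A=np.array([[.995,-.0993],[.0993,.995]])
q=(P[...,:2]-O)@A.T
for b in np.arange(-.1,.12,.02):
    print(round(b,2),[ (lambda m: round(float(np.median(P[m,2]))*1000,1) if m.sum()>5 else None)((abs(q[...,0]-a)<.004)&(abs(q[...,1]-b)<.006)) for a in (-.06,-.052,-.045,-.03,0,.03,.045,.06)])
E
```

```text
w10 17.3667 [ 0.5429 -0.1429  0.0249] [ 2.329  2.106 -0.005] [-0.35  0.23  1.78 -0.    1.13 -0.24] [ -4.9 -10.4   2.4]
-0.1 [0.5, 0.5, None, 20.0, 0.7, None, 0.8, 0.7]
-0.08 [4.5, 115.8, 44.6, 61.9, 28.6, 50.1, 28.6, 4.6]
-0.06 [115.6, 116.5, 116.4, 113.8, 110.0, 116.6, 116.5, 105.2]
-0.04 [4.4, 26.8, 28.5, 28.4, 28.5, 28.6, 28.7, 26.6]
-0.02 [4.4, 15.9, 28.4, 28.5, 28.5, 28.5, 28.7, 26.6]
0.0 [4.4, 4.8, 28.3, 28.4, 28.5, 28.5, 28.5, 26.6]
0.02 [4.3, 5.0, 28.3, 28.4, 28.5, 28.5, 28.6, 26.5]
0.04 [4.3, None, None, None, None, None, None, None]
0.06 [None, None, None, None, None, None, None, None]
0.08 [None, None, None, None, None, None, None, None]
0.1 [None, None, None, None, None, None, None, None]
```

>>> {"fn": "send_rows", "kwargs": {"plan": [[[-0.1,-0.005,-0.05,0,0],[-0.1,-0.005,-0.05,0.2,0],[-0.1,-0.005,-0.05,0.4,0],[-0.6,-0.308,0.45,0.5,0.75],[-0.6,-0.308,0.45,0.5,0.75],[-0.6,-0.308,0.45,0.5,0.75],[-0.6,-0.308,0.45,0.5,0.75],[-0.6,-0.308,0.45,0.5,0.75],[-0.6,-0.308,0.45,0.5,0.75],[-0.6,-0.308,0.45,0.5,0.75]]]}}

```text
t: 18.2
tool_pos: [0.4821, -0.0506, 0.125]
orientation: [1.335, 2.843, 0.001]
force: [-0.5, -0.3, 0.1]
opening: 0.0744
gripper_force: 0.0
```

>>> {"fn": "send_rows", "kwargs": {"plan": [[[-0.6,0,0,0,0.75],[-0.6,0,0,0,0.75],[-0.6,0,0,0,0.75],[-0.6,0,0,0,0.75],[-0.6,0,0,0,0.75],[-0.6,0,0,0,0.75],[-0.6,0,0,0,0.75],[-0.6,0,0,0,0.75]]]}}

```text
t: 18.87
tool_pos: [0.4821, -0.0509, 0.1247]
orientation: [0.155, 3.138, 0.001]
force: [-0.0, 0.3, 0.3]
opening: 0.0746
gripper_force: 0.0
```

```bash
python3 - <<'E'
from h import *
snap('w11')
im=cv2.imread('pics/w11.png')[120:290,100:400]; im=(255*(im/255.)**.6).astype(np.uint8); cv2.imwrite('pics/w11b.png',cv2.resize(im,None,fx=2.6,fy=2.6,interpolation=cv2.INTER_CUBIC))
E
```

```text
w11 18.9167 [ 0.482  -0.0509  0.1247] [0.16  3.137 0.   ] [-0.21 -0.1   1.93  0.    1.31 -1.68] [-0.5  0.5 -0.6]
```

View pics/w11b.png

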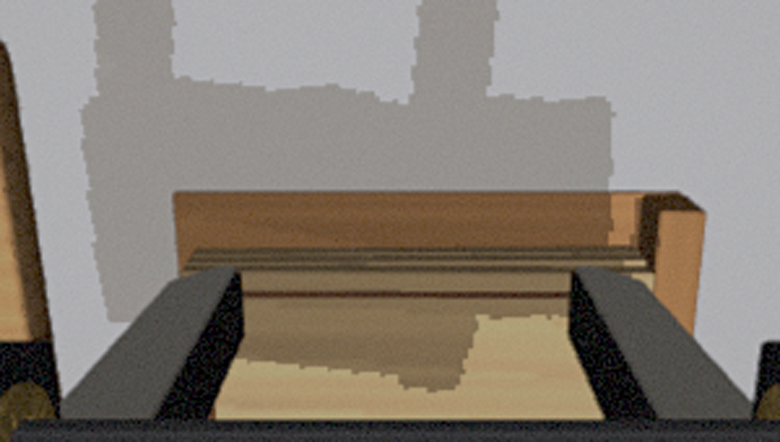

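The stand's front edge (row 192) is level in the tool's view, and the three boards (rows 245–275) touch the left rail at column 655. Next is the front push.

>>> {"fn": "send_rows", "kwargs": {"plan": [[[-0.6,0,0,-0.2,0],[-0.6,0,0,-0.35,0],[-0.6,0,0,-0.45,0],[-0.6,0,0,-0.5,0],[-0.6,0,0,-0.5,0]]]}}

```text
t: 19.33
tool_pos: [0.4806, -0.0505, 0.0227]
orientation: [-0.16, -3.134, -0.001]
force: [0.0, 0.6, -0.6]
opening: 0.0746
gripper_force: 0.0
```

>>> {"fn": "send_rows", "kwargs": {"plan": [[[-0.6,0.02,-0.002,0,0],[-0.6,0.04,-0.004,0,0],[-0.6,0.06,-0.006,0,0],[-0.6,0.075,-0.0075,0,0],[-0.6,0.085,-0.0085,0,0],[-0.6,0.085,-0.0085,0,0]]]}}

```text
t: 19.83
tool_pos: [0.4986, -0.0524, 0.0251]
orientation: [-0.158, -3.136, -0.0]
force: [-6.2, 0.6, 5.1]
opening: 0.0744
gripper_force: 3.1
```

>>> {"fn": "send_rows", "kwargs": {"plan": [[[-0.6,0.01,-0.001,0,0],[-0.6,0.01,-0.001,0,0]]]}}

```text
t: 20.0
tool_pos: [0.4987, -0.0524, 0.0247]
orientation: [-0.157, -3.132, -0.0]
force: [-15.7, 1.0, 14.0]
opening: 0.0744
gripper_force: 7.9
```

>>> {"fn": "send_rows", "kwargs": {"plan": [[[-0.6,-0.05,0.005,0,0],[-0.6,-0.05,0.005,0.2,0],[-0.6,-0.05,0.005,0.4,0],[-0.3,0.225,-0.53,0.5,-0.75],[-0.3,0.225,-0.53,0.5,-0.75],[-0.3,0.225,-0.53,0.5,-0.75],[-0.3,0.225,-0.53,0.5,-0.75],[-0.3,0.225,-0.53,0.5,-0.75],[-0.3,0.225,-0.53,0.5,-0.75],[-0.3,0.225,-0.53,0.5,-0.75]]]}}

```text
t: 20.83
tool_pos: [0.5467, -0.1592, 0.1253]
orientation: [1.358, 2.832, 0.0]
force: [-0.1, 0.0, -0.1]
opening: 0.0604
gripper_force: 0.0
```

>>> {"fn": "send_rows", "kwargs": {"plan": [[[-0.3,0,0,0,-0.75],[-0.3,0,0,0,-0.75],[-0.3,0,0,0,-0.75],[-0.3,0,0,0,-0.75],[-0.3,0,0,0,-0.75],[-0.3,0,0,0,-0.75],[-0.3,0,0,-0.2,-0.75],[-0.3,0,0,-0.35,-0.75],[-0.3,0,0,-0.45,-0.75],[-0.3,0,0,-0.5,-0.75],[-0.3,0,0,-0.5,-0.75],[-0.3,0.003,0.03,-0.5,-0.75],[-0.3,0.006,0.06,-0.5,-0.75],[-0.3,0.007,0.07,-0.5,-0.75],[-0.3,0.007,0.07,-0.5,-0.75]]]}}

```text
t: 22.08
tool_pos: [0.5488, -0.1442, 0.0265]
orientation: [2.327, 2.107, 0.002]
force: [-0.2, 0.6, -1.1]
opening: 0.0603
gripper_force: 0.0
```

>>> {"fn": "send_rows", "kwargs": {"plan": [[[-0.3,0.001,0.01,0,0],[-0.3,0.002,0.018,0,0],[-0.3,0.002,0.018,0,0]]]}}

```text
t: 22.33
tool_pos: [0.5487, -0.1431, 0.0262]
orientation: [2.327, 2.105, -0.001]
force: [-1.1, -8.1, 3.8]
opening: 0.0602
gripper_force: 4.2
```

>>> {"fn": "send_rows", "kwargs": {"plan": [[[-0.3,0,0.008,0,0],[-0.3,0,0.008,0,0],[-0.3,-0.005,-0.04,0,0],[-0.3,-0.005,-0.04,0.2,0],[-0.3,-0.005,-0.04,0.4,0],[-0.8,-0.005,-0.04,0.42,0],[-0.8,-0.005,-0.04,0.42,0],[-0.8,-0.005,-0.04,0.42,0],[-0.8,-0.005,-0.04,0.42,0]]]}}

```text
t: 23.08
tool_pos: [0.5458, -0.1487, 0.1072]
orientation: [-2.329, -2.106, 0.001]
force: [-0.5, 0.1, -0.3]
opening: 0.0815
gripper_force: 0.0
```

```bash
python3 -c "
from h import *
snap('w12')"
```

```text
w12 23.1333 [ 0.5455 -0.1485  0.1067] [-2.328e+00 -2.105e+00  2.000e-03] [-0.36  0.14  1.72  0.    1.29 -0.26] [-0.4  0.6 -0.1]
```

>>> {"fn": "send_rows", "kwargs": {"plan": [[[-0.8,0.055,0.5,0,0],[-0.8,0.055,0.5,0,0],[-0.8,0.055,0.5,0,0],[-0.8,0.055,0.5,0,0],[-0.8,0.055,0.5,0,0],[-0.8,0.055,0.5,0,0]]]}}

```text
t: 23.63
tool_pos: [0.557, -0.0494, 0.1075]
orientation: [-2.329, -2.107, 0.002]
force: [0.0, 0.4, 0.1]
opening: 0.0833
gripper_force: 0.0
```

```bash
python3 - <<'E'
from h import *
snap('w13')
def g(t,x,y,w,h):
    c=cv2.imread(f'pics/{t}.png')[y:y+h,x:x+w]; c=(255*(c/255.)**.6).astype(np.uint8); return cv2.resize(c,(w*2,h*2),interpolation=cv2.INTER_CUBIC)
cv2.imwrite('pics/m3.png',np.hstack([g('w12',150,0,200,290),g('w13',150,0,200,290)]))
E
```

```text
w13 23.6833 [ 0.5572 -0.0499  0.1078] [-2.330e+00 -2.106e+00  2.000e-03] [-0.18  0.12  1.74 -0.    1.28 -0.08] [0.1 0.1 0.2]
```

View pics/m3.png

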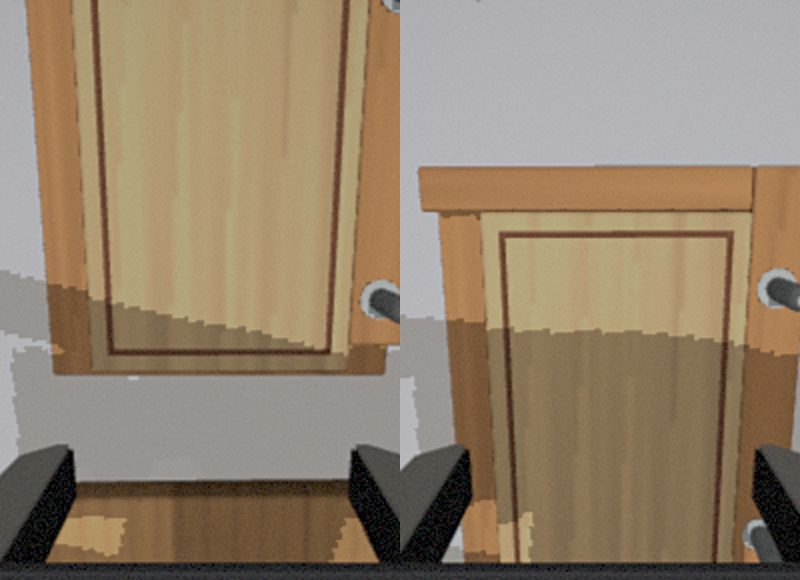

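The crops show a square, snug pile: three boards stacked against the back and left rails. The pin rings are at crop (380,298) in the left view, and at (775,287) and (752,535) in the right view. Now I'll measure the pins.

```bash
cat >> h.py <<'E'
def blob(tag,px,z,r=.010,lowsat=70):
    "centre of the low-saturation blob round pixel px, rectified on plane z (mm); enclosing circle, and cloud top"
    f=np.load(tag+'.npz'); K,T,im,d=f['K'],f['T'],f['im'],f['d']
    c0=ray(tag,px,z)[0]; s=10000 # px per m
    n=int(r*s*1.6); g=np.stack(np.meshgrid(np.arange(-n,n+1),np.arange(-n,n+1)),-1)/s
    W=np.c_[g.reshape(-1,2)+c0[:2],np.full(g[...,0].size,z)]; C=(W-T[:3,3])@T[:3,:3]
    u=(K[0,2]+K[0,0]*C[:,0]/-C[:,2]).reshape(g.shape[:2]).astype(np.float32); v=(K[1,2]-K[1,1]*C[:,1]/-C[:,2]).reshape(g.shape[:2]).astype(np.float32)
    rec=cv2.remap(im,u,v,cv2.INTER_CUBIC); hsv=cv2.cvtColor(rec,cv2.COLOR_BGR2HSV)
    return c0,g,rec,hsv,u,v
E
python3 - <<'E'
from h import *
for tag,px in (('w12',(340,149)),('w13',(337.5,143.5)),('w13',(326,267)),('w2',(249,259)),('w3',(304,277))):
    c0,g,rec,hsv,u,v=blob(tag,px,.026)
    m=((hsv[...,1]<90)).astype(np.uint8)
    bright=(m>0)&(hsv[...,2]>np.percentile(hsv[...,2][m>0],60) if m.sum() else m>0)
    ring=g[bright]; rr=np.linalg.norm(ring,axis=1); ring=ring[rr<.011]
    (cx,cy),R_=cv2.minEnclosingCircle((ring*1e4).astype(np.float32))
    f=np.load(tag+'.npz'); P=cloud(f['d'],f['K'],f['T'])
    k=(np.linalg.norm(P[...,:2]-c0[:2],axis=-1)<.012)&(P[...,2]>.050)&(P[...,2]<.07)
    print(tag,'ring',(c0[:2]*1e3).round(1),'enc',((c0[:2]+np.array([cx,cy])/1e4)*1e3).round(1),'R',round(R_/10,1),'cloud',k.sum(),(np.median(P[k],0)*1e3).round(1) if k.any() else '',(P[k][:,2].max()*1e3).round(1) if k.any() else '')
    cv2.imwrite(f'pics/r_{tag}_{int(px[0])}.png',cv2.resize(rec,(200,200)))
cv2.imwrite('pics/m4.png',np.hstack([cv2.imread('pics/r_%s.png'%t) for t in('w12_340','w13_337','w13_326')]))
E
```

```text
w12 ring [ 615.2 -112.7] enc [ 617.2 -113.2] R 9.2 cloud 164 [ 612.9 -111.6   57.8] 62.6
w13 ring [624.7  -9.2] enc [626.9 -10.1] R 8.7 cloud 163 [623.2  -8.   58. ] 62.9
w13 ring [ 612.1 -113.3] enc [ 615.1 -114.8] R 9.3 cloud 29 [ 613.8 -108.6   52.3] 55.4
w2 ring [626.5  -9.8] enc [627. -12.] R 9.3 cloud 48 [622.3  -9.8  57.7] 63.0
w3 ring [ 616.  -111.6] enc [ 616.3 -113. ] R 8.5 cloud 0
```

```bash
python3 - <<'E'
from h import *
for tag,c in (('w12',(.6125,-.112)),('w13',(.623,-.0085))):
    f=np.load(tag+'.npz'); P=cloud(f['d'],f['K'],f['T']); hs=cv2.cvtColor(f['im'],cv2.COLOR_BGR2HSV)
    n=np.linalg.norm(P[...,:2]-np.array(c),axis=-1)<.014
    for a,b in((.032,.040),(.04,.048),(.048,.054),(.054,.058),(.058,.0605),(.0605,.066)):
        k=n&(P[...,2]>a)&(P[...,2]<b); v,u=np.nonzero(k)
        print(tag,a,k.sum(),(P[k].mean(0)*1e3).round(1),(P[k].std(0)*1e3).round(1),'px',u.mean().round(1),v.mean().round(1),'val',hs[k][:,2].mean().round())
    print('cam pos',f['T'][:3,3].round(3))
E
```

```text
w12 0.032 40 [ 611.8 -110.9   35.9] [1.7 2.2 2.3] px 338.8 148.9 val 30.0
w12 0.04 44 [ 611.6 -110.8   44.3] [1.5 2.3 2.4] px 341.8 150.4 val 29.0
w12 0.048 37 [ 611.8 -110.7   51. ] [1.8 2.2 1.7] px 344.8 151.5 val 34.0
w12 0.054 64 [ 613.  -111.7   56.3] [2.4 2.6 1. ] px 348.8 154.0 val 40.0
w12 0.058 45 [ 613.6 -112.2   59.4] [1.6 1.9 0.8] px 351.1 155.4 val 61.0
w12 0.0605 33 [ 614.2 -112.3   61.2] [1.3 1.2 0.5] px 352.9 156.0 val 111.0
cam pos [ 0.555 -0.075  0.257]
w13 0.032 37 [621.8  -7.6  35.9] [1.3 2.4 2.2] px 336.9 143.3 val 29.0
w13 0.04 44 [622.   -7.4  43.7] [1.7 2.2 2.3] px 340.1 144.3 val 32.0
w13 0.048 37 [621.6  -7.7  51.4] [1.4 2.2 1.9] px 342.6 146.2 val 31.0
w13 0.054 57 [623.2  -8.1  56.4] [2.  2.7 1. ] px 347.0 147.7 val 41.0
w13 0.058 41 [623.8  -8.2  59.3] [1.9 1.7 0.8] px 349.2 148.2 val 52.0
w13 0.0605 40 [624.6  -9.1  61.2] [1.2 1.2 0.5] px 351.4 149.9 val 114.0
cam pos [0.566 0.024 0.257]
```

View pics/m4.png

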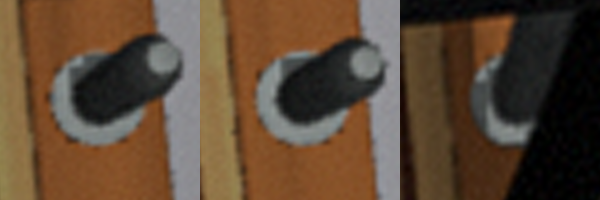

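The rectified crops show the pin tips clearly, as bright discs off-axis from their rings. The depth centroids give tip left (624.6,-9.1,61.2) mm and tip right (614.2,-112.3,61.2) mm, spaced 103.7 mm against 104 expected. Now to the plate.

>>> {"fn": "send_rows", "kwargs": {"plan": [[[-0.3,-0.1,0.1,0.2,-0.055],[-0.3,-0.44,0.9,0.2,-0.055],[-0.3,-0.44,0.9,0.2,-0.055],[-0.3,-0.44,0.9,0.2,-0.055],[-0.3,-0.44,0.9,0.2,-0.055],[-0.3,-0.44,0.9,0.2,-0.055],[-0.3,-0.44,0.9,0.2,-0.055]]]}}

```text
t: 24.27
tool_pos: [0.4689, 0.1324, 0.1487]
orientation: [-2.387, -2.042, -0.0]
force: [0.2, 0.4, -0.2]
opening: 0.0603
gripper_force: 0.0
```

>>> {"fn": "send_rows", "kwargs": {"plan": [[[-0.3,0,0.355,0,0],[-0.3,0,0.355,0,0],[-0.3,0,0.355,0,0],[-0.3,0,0.355,0,0],[-0.3,0,0.355,0,0]]]}}

```text
t: 24.68
tool_pos: [0.4704, 0.2003, 0.1483]
orientation: [2.39, 2.038, -0.002]
force: [0.7, -0.4, -1.3]
opening: 0.0606
gripper_force: 0.0
```

```bash
python3 - <<'E'
from h import *
snap('w14')
f=np.load('w14.npz'); P=cloud(f['d'],f['K'],f['T']); s=telemetry.read_state(); tc=s['tool_pos']
k=(P[...,2]>.040)&(P[...,2]<.052)&(np.linalg.norm(P[...,:2]-tc[:2],axis=-1)<.09)
v,u=np.nonzero(k); print('handle px',u.min(),u.max(),v.min(),v.max(),k.sum())
r=cv2.minAreaRect((P[k][:,:2]*1e4).astype(np.float32)); print('handle rect 0.1mm',np.round(r[0],0),np.round(r[1]),round(r[2],2))
q=P[k][:,:2]; c=q.mean(0); U,S,V=np.linalg.svd(q-c,full_matrices=False); print('handle mean',(c*1e3).round(1),'dir',V[0].round(4),np.degrees(np.arctan2(-V[0][0],V[0][1])).round(2))
m=(P[...,2]>.009)&(P[...,2]<.016)&(np.linalg.norm(P[...,:2]-tc[:2],axis=-1)<.125)
hs=cv2.cvtColor(f['im'],cv2.COLOR_BGR2HSV); m&=hs[...,1]>90
q=P[m][:,:2]; r=cv2.minAreaRect((q*1e4).astype(np.float32)); print('plate rect',np.round(r[0]),np.round(r[1]),round(r[2],2), 'z',np.median(P[m][:,2]).round(4),'tcp',tc.round(4))
# hole candidates
hl=(hs[...,1]<70)&(hs[...,2]>90); n,l,st,ce=cv2.connectedComponentsWithStats(hl.astype(np.uint8))
for i in range(1,n):
    if 20<st[i][4]<900: print('blob',ce[i].round(1),st[i],(ray('w14',[ce[i]],.012)[0]*1e3).round(1))
E
```

```text
w14 24.7333 [0.4703 0.2002 0.1483] [ 2.391e+00  2.037e+00 -1.000e-03] [ 0.3  -0.05  1.84 -0.    1.36  0.46] [-0.3 -0.1  0.2]
handle px 243 261 131 247 2128
handle rect 0.1mm [4689. 2026.] [1049.  157.] 81.14
handle mean [469.6 205.7] dir [-0.1555 -0.9878] 171.06
plate rect [4690. 2018.] [1705. 1442.] 80.96 z 0.0126 tcp [0.4703 0.2002 0.1483]
blob [316.7 128.7] [312 123  11  12  99] [536.2 244.4  12. ]
```

>>> {"fn": "send_rows", "kwargs": {"plan": [[[-0.3,-0.013,0.006,-0.2,0],[-0.3,-0.013,0.006,-0.4,0],[-0.3,-0.013,0.006,-0.52,0],[-0.3,-0.013,0.006,-0.56,0],[-0.3,-0.013,0.006,-0.56,0],[1,-0.013,0.006,-0.56,0],[1,-0.013,0.006,-0.56,0],[1,-0.013,0.006,-0.56,0],[1,-0.013,0.006,-0.56,0],[1,-0.013,0.006,-0.56,0],[1,-0.013,0.006,-0.56,0],[1,-0.013,0.006,-0.56,0],[1,-0.013,0.006,-0.56,0],[1,-0.013,0.006,-0.56,0]]], "force": 50}}

```text
t: 25.9
tool_pos: [0.4675, 0.2033, 0.037]
orientation: [2.39, 2.039, 0.001]
force: [0.3, 0.5, 3.4]
opening: 0.0157
gripper_force: 50.0
```

>>> {"fn": "send_rows", "kwargs": {"plan": [[[1,0,0,0.1,0],[1,0,0,0.2,0],[1,0,0,0.3,0],[1,0,0,0.4,0],[1,0,0,0.45,0],[1,0,0,0.45,0],[1,0,0,0.45,0]]]}}

```text
t: 26.48
tool_pos: [0.467, 0.2031, 0.126]
orientation: [-2.39, -2.039, 0.0]
force: [0.2, 0.4, -4.2]
opening: 0.0157
gripper_force: 50.0
```

>>> {"fn": "send_rows", "kwargs": {"plan": [[[1,0.1,-0.15,0,0.056],[1,0.22,-0.3,0,0.056],[1,0.33,-0.45,0,0.056],[1,0.44,-0.6,0,0.056],[1,0.448,-0.75,0,0.056],[1,0.448,-0.85,0,0.056],[1,0.448,-0.9,0,0.056]]]}}

```text
t: 27.07
tool_pos: [0.5554, 0.0204, 0.1238]
orientation: [-2.33, -2.104, 0.006]
force: [-1.5, 0.0, -4.5]
opening: 0.0155
gripper_force: 50.0
```

>>> {"fn": "send_rows", "kwargs": {"plan": [[[1,0,-0.15,0,0],[1,0,-0.28,0,0],[1,0,-0.36,0,0],[1,0,-0.382,0,0],[1,0,-0.382,0,0],[1,0,-0.382,0,0]]]}}

```text
t: 27.57
tool_pos: [0.556, -0.0524, 0.1254]
orientation: [-2.328, -2.107, 0.001]
force: [-0.6, 0.6, -4.3]
opening: 0.0155
gripper_force: 50.0
```

```bash
cat > m.py <<'E'
from h import *
import sys
def meas(tag):
    snap(tag); f=np.load(tag+'.npz'); P=cloud(f['d'],f['K'],f['T']); s=telemetry.read_state(); tc=s['tool_pos']; hs=cv2.cvtColor(f['im'],cv2.COLOR_BGR2HSV)
    zt=tc[2]-.0245
    m=(abs(P[...,2]-zt)<.006)&(np.linalg.norm(P[...,:2]-tc[:2],axis=-1)<.13)&(hs[...,1]>90)
    A=np.c_[P[m][:,:2]-tc[:2],np.ones(m.sum())]; co=np.linalg.lstsq(A,P[m][:,2],rcond=None)[0]
    print('plate top z at tcp',(co[2]*1e3).round(1),'tilt deg',np.degrees(co[:2]).round(2),'tcp z',(tc[2]*1e3).round(1))
    r=cv2.minAreaRect((P[m][:,:2]*1e4).astype(np.float32)); print('rect',np.round(r[0]),np.round(r[1]),round(r[2],2))
    hl=(~m)&(np.linalg.norm(P[...,:2]-tc[:2],axis=-1)<.11)
    n,l,st,ce=cv2.connectedComponentsWithStats(hl.astype(np.uint8))
    for i in range(1,n):
        if 20<st[i][4]<600 and st[i][2]<30 and st[i][3]<30: print('hole?',ce[i].round(1),st[i],(ray(tag,[ce[i]],co[2])[0]*1e3).round(1))
    k=(P[...,2]>.032+zt)&(P[...,2]<.042+zt)&(np.linalg.norm(P[...,:2]-tc[:2],axis=-1)<.07); q=P[k][:,:2]
    if k.sum()>200:
        h=cv2.minAreaRect((q*1e4).astype(np.float32)); print('handle',np.round(h[0]),np.round(h[1]),round(h[2],2))
meas(sys.argv[1])
E
python3 m.py w15
```

```text
w15 27.6167 [ 0.5562 -0.052   0.1257] [-2.327e+00 -2.108e+00  1.000e-03] [-0.19  0.1   1.73  0.    1.32 -0.09] [-0.1  0.9 -4.2]
plate top z at tcp 101.0 tilt deg [-0.05 -0.  ] tcp z 125.7
rect [5727. -525.] [1744. 1753.] 87.21
hole? [359.2 146.8] [351 137  18  20 273] [621.5  -6.9 101. ]
handle [5546. -522.] [1025.  447.] 68.62
```

```bash
cat > e.py <<'E'
from h import *
import sys
tag=sys.argv[1]; zt=float(sys.argv[2]); O=np.array([float(sys.argv[3]),float(sys.argv[4])])/1e3
yaw=np.radians(-5.7); X=np.array([np.cos(yaw),np.sin(yaw)]); Y=np.array([-X[1],X[0]])
f=np.load(tag+'.npz'); K,T,im,d=f['K'],f['T'],f['im'],f['d']
def rect(a0,a1,b0,b1,z,s=4000):
    a=np.arange(a0,a1,1/s); b=np.arange(b0,b1,1/s); A,B=np.meshgrid(a,b)
    W=np.dstack([O[0]+A*X[0]+B*Y[0],O[1]+A*X[1]+B*Y[1],np.full(A.shape,z)]); C=(W-T[:3,3])@T[:3,:3]
    u=(K[0,2]-K[0,0]*C[...,0]/C[...,2]).astype(np.float32); v=(K[1,2]+K[1,1]*C[...,1]/C[...,2]).astype(np.float32)
    return cv2.remap(im,u,v,cv2.INTER_LINEAR),a,b,A,B
def S(r): return cv2.GaussianBlur(cv2.cvtColor(r,cv2.COLOR_BGR2HSV)[...,1].astype(float),(0,0),3)
# +y edge
r,a,b,_,_=rect(-.06,.06,.070,.098,zt); e=np.abs(np.gradient(S(r),axis=0)).argmax(0); p,c=np.polyfit(a,b[e],1,cov=False),0
res=b[e]-np.polyval(p,a); k=abs(res)<.0015; p=np.polyfit(a[k],b[e][k],1); print('+y edge at b=%.1f (want 85) slope %.2f deg n %.2f'%(p[1]*1e3,np.degrees(p[0]),k.mean()))
r,a,b,_,_=rect(-.086,-.058,.0,.075,zt); e=np.abs(np.gradient(S(r),axis=1)).argmax(1); p=np.polyfit(b,a[e],1); k=abs(a[e]-np.polyval(p,b))<.0015; p=np.polyfit(b[k],a[e][k],1); print('-x edge a=%.1f (want -72) slope %.2f n %.2f'%(p[1]*1e3,np.degrees(p[0]),k.mean()))
r,a,b,_,_=rect(.058,.086,.0,.075,zt); e=np.abs(np.gradient(S(r),axis=1)).argmax(1); p=np.polyfit(b,a[e],1); k=abs(a[e]-np.polyval(p,b))<.0015; p=np.polyfit(b[k],a[e][k],1); print('+x edge a=%.1f (want 72) slope %.2f n %.2f'%(p[1]*1e3,np.degrees(p[0]),k.mean()))
r,a,b,A,B=rect(.048,.074,.039,.065,zt); s=S(r); h=s<(s.max()+s.min())/2; print('hole a,b %.1f %.1f area-dia %.1f'%(A[h].mean()*1e3,B[h].mean()*1e3,2e3*np.sqrt(h.sum()/np.pi)/4000), 'extent',(A[h].min()*1e3).round(1),(A[h].max()*1e3).round(1),(B[h].min()*1e3).round(1),(B[h].max()*1e3).round(1))
cv2.imwrite(f'pics/{tag}_hole.png',r)
E
echo plate in hand; python3 e.py w15 .101 556.5 -52.9; echo before grasp, yaw differs; python3 e.py w14 .012 469 201.8
python3 - <<'E'
from h import *
print(ray('w12',[(352.9,156)],.061),ray('w13',[(351.4,149.9)],.061))
E
```

```text
plate in hand
+y edge at b=88.0 (want 85) slope -0.00 deg n 0.83
-x edge a=-71.0 (want -72) slope -0.30 n 1.00
+x edge a=72.2 (want 72) slope 0.27 n 0.93
hole a,b 64.1 52.3 area-dia 12.0 extent 55.0 73.8 39.0 64.8
before grasp, yaw differs
+y edge at b=85.2 (want 85) slope -3.44 deg n 1.00
-x edge a=-71.9 (want -72) slope 3.37 n 1.00
+x edge a=72.2 (want 72) slope 3.35 n 0.93
hole a,b 63.1 49.0 area-dia 11.3 extent 57.8 68.5 43.3 54.8
[[ 0.61427149 -0.11239037  0.061     ]] [[ 0.6246452  -0.00912459  0.061     ]]
```

>>> {"fn": "send_rows", "kwargs": {"plan": [[[1,0.009,-0.0085,-0.04,0],[1,0.009,-0.0085,-0.08,0],[1,0.009,-0.0085,-0.12,0],[1,0.009,-0.0085,-0.12,0],[1,0.009,-0.0085,-0.12,0]]]}}

```text
t: 28.03
tool_pos: [0.5576, -0.0544, 0.1012]
orientation: [-2.327, -2.107, 0.003]
force: [-1.1, 0.1, -4.4]
opening: 0.0158
gripper_force: 50.0
```

```bash
python3 m.py w16; python3 e.py w16 .0775 558.3 -54.5; python3 - <<'E'
from h import *
f=np.load('w16.npz'); im=f['im'][100:220,290:420]; cv2.imwrite('pics/w16c.png',cv2.resize(im,None,fx=4,fy=4))
P=cloud(f['d'],f['K'],f['T']); hv=cv2.cvtColor(f['im'],cv2.COLOR_BGR2HSV)
k=(np.linalg.norm(P[...,:2]-np.array([.6246,-.0091]),axis=-1)<.005)&(P[...,2]<.069)&(P[...,2]>.05)
v,u=np.nonzero(k); print('pin through hole',k.sum(),(P[k].mean(0)*1e3).round(1) if k.any() else '', u.mean(),v.mean())
for r in range(135,170,2): print(r,' '.join('%3d'%x for x in hv[r,338:372:2,1]),'|',' '.join('%3d'%x for x in hv[r,338:372:2,2]))
E
```

```text
w16 28.0833 [ 0.5582 -0.0546  0.102 ] [-2.328e+00 -2.108e+00  1.000e-03] [-0.19  0.13  1.74  0.    1.27 -0.09] [ 0.2 -0.3 -4.9]
plate top z at tcp 76.8 tilt deg [-0.13 -0.08] tcp z 102.0
rect [5732. -493.] [1855. 1721.] 84.73
hole? [359.5 146.9] [351 137  19  20 282] [623.1  -9.   76.8]
handle [5565. -538.] [1018.  454.] 67.82
+y edge at b=90.5 (want 85) slope -0.01 deg n 0.92
-x edge a=-71.0 (want -72) slope -0.28 n 1.00
+x edge a=71.7 (want 72) slope 0.03 n 0.94
hole a,b 65.1 52.1 area-dia 12.5 extent 54.8 73.8 39.0 64.8
pin through hole 50 [625.1  -9.6  60.4] 354.18 144.2
135 173 171 174 171 170 181 174 169 174 175 175 188 175 172 173 176 176 | 184 180 179 176 170 162 157 160 163 160 160 141 144 138 156 168 172
137 174 169 175 172 174 171 177 170 173 185 139  59 131 194 181 176 174 | 182 183 175 173 167 167 156 165 167 120 103 133  76  84 104 113 139
139 172 173 175 168 169 174 175 172 171 135  11  12   9  48 200 176 193 | 182 181 178 178 171 164 160 166 125  66 188 199 190  53  37  68  70
141 173 170 173 179 172 174 181 182  11  14  10   7   9   6 188 173 173 | 183 182 177 172 16
[... 1337 characters left out ...]
74 174 169 179 169 172 174 175 178 175 172 179 173 171 177 173 | 182 176 174 173 164 161 163 164 160 152 153 160 167 165 171 170 165
163 172 170 172 169 174 174 171 169 177 169 175 171 170 176 174 170 180 | 181 178 175 171 164 160 164 169 160 158 157 171 177 168 167 169 163
165 171 170 169 169 175 173 173 167 175 171 175 177 175 177 174 175 170 | 180 178 173 171 165 161 164 166 157 157 159 169 175 169 169 169 169
167 172 174 169 177 171 170 178 170 172 176 173 173 171 171 171 176 173 | 179 177 175 169 164 162 165 170 157 152 158 171 171 170 170 168 167
169 173 172 172 167 174 167 173 175 178 171 178 173 171 173 174 174 176 | 181 179 175 171 164 163 170 165 158 155 156 175 174 170 171 166 165
```

>>> {"fn": "send_rows", "kwargs": {"plan": [[[1,0.0025,0,0,0],[1,0.0025,0,-0.012,0],[1,0.0025,0,-0.024,0],[1,0.0025,0,-0.036,0],[1,0.0025,0,-0.045,0],[1,0.0025,0,-0.045,0]]]}}

```text
t: 28.58
tool_pos: [0.5587, -0.0549, 0.093]
orientation: [-2.329, -2.108, 0.001]
force: [-0.7, 1.1, -5.6]
opening: 0.0154
gripper_force: 50.0
```

>>> {"fn": "send_rows", "kwargs": {"plan": [[[1,0,0,-0.01,0],[1,0,0,-0.02,0],[1,0,0,-0.03,0],[1,0,0,-0.03,0]]]}}

```text
t: 28.92
tool_pos: [0.5587, -0.0549, 0.087]
orientation: [-2.329, -2.108, 0.001]
force: [0.3, -0.5, -4.6]
opening: 0.0158
gripper_force: 50.0
```

>>> {"fn": "send_rows", "kwargs": {"plan": [[[1,0,0,-0.01,0],[1,0,0,-0.02,0],[1,0,0,-0.03,0],[1,0,0,-0.04,0],[1,0,0,-0.05,0],[1,0,0,-0.06,0],[1,0,0,-0.07,0],[1,0,0,-0.08,0],[1,0,0,-0.08,0]]]}}

```text
t: 29.67
tool_pos: [0.5587, -0.0549, 0.071]
orientation: [-2.329, -2.108, 0.001]
force: [0.5, -0.7, -4.1]
opening: 0.0156
gripper_force: 50.0
```

>>> {"fn": "send_rows", "kwargs": {"plan": [[[1,0,0,-0.005,0],[1,0,0,-0.01,0],[1,0,0,-0.015,0],[1,0,0,-0.015,0]]]}}

```text
t: 30.0
tool_pos: [0.559, -0.0549, 0.0684]
orientation: [-2.329, -2.108, 0.0]
force: [0.0, 0.2, -4.4]
opening: 0.0154
gripper_force: 50.0
```

>>> {"fn": "send_rows", "kwargs": {"plan": [[[1,0,0,-0.005,0],[1,0,0,-0.01,0],[1,0,0,-0.01,0]]]}}

```text
t: 30.25
tool_pos: [0.559, -0.0549, 0.0664]
orientation: [-2.329, -2.108, 0.0]
force: [-0.1, -0.2, -4.5]
opening: 0.0156
gripper_force: 50.0
```

>>> {"fn": "send_rows", "kwargs": {"plan": [[[1,0,0,-0.004,0],[1,0,0,-0.006,0],[1,0,0,-0.006,0]]]}}

```text
t: 30.5
tool_pos: [0.559, -0.0549, 0.0653]
orientation: [-2.329, -2.108, 0.0]
force: [1.1, -0.1, -4.5]
opening: 0.0157
gripper_force: 50.0
```

>>> {"fn": "send_rows", "kwargs": {"plan": [[[1,0,0,-0.004,0],[1,0,0,-0.004,0],[1,0,0,-0.004,0]]]}}

```text
t: 30.75
tool_pos: [0.5592, -0.055, 0.065]
orientation: [2.329, 2.108, 0.0]
force: [-2.7, -0.2, -0.4]
opening: 0.0156
gripper_force: 50.0
```

>>> {"fn": "send_rows", "kwargs": {"plan": [[[1,0,0,-0.003,0],[1,0,0,-0.003,0],[1,0,0,-0.003,0]]]}}

```text
t: 31.0
tool_pos: [0.5592, -0.055, 0.0649]
orientation: [2.329, 2.108, 0.0]
force: [-5.6, 0.9, 6.1]
opening: 0.0155
gripper_force: 50.0
```

>>> {"fn": "send_rows", "kwargs": {"plan": [[[1,0,0,0,0],[1,0,0,0,0]]], "force": 5}}

```text
t: 31.17
tool_pos: [0.5592, -0.055, 0.0649]
orientation: [2.329, 2.108, 0.0]
force: [-5.4, 0.9, 5.6]
opening: 0.0164
gripper_force: 5.0
```

>>> {"fn": "send_rows", "kwargs": {"plan": [[[0.4,0,0,0,0],[0.4,0,0,0,0],[0.4,0,0,0,0],[0.4,0,0,0,0]]]}}

```text
t: 31.5
tool_pos: [0.5594, -0.055, 0.0642]
orientation: [2.329, 2.108, 0.001]
force: [-0.5, -0.1, -0.1]
opening: 0.0278
gripper_force: 0.0
```

Released. I'll open the rest of the way, rise, back off toward the robot and check.

>>> {"fn": "send_rows", "kwargs": {"plan": [[[0.2,0,0,0.02,0],[0.2,0,0,0.1,0],[0.2,0,0,0.25,0],[0.2,0,0,0.45,0],[0.2,-0.2,0,0.6,0],[0.2,-0.2,-0.2,0.6,0],[0.2,-0.2,-0.2,0.6,0],[0.2,-0.2,-0.2,0.6,0]]]}}

```text
t: 32.17
tool_pos: [0.5194, -0.0965, 0.1854]
orientation: [2.33, 2.104, 0.002]
force: [0.4, -0.1, -0.2]
opening: 0.0372
gripper_force: 0.0
```

```bash
python3 - <<'E'
from h import *
snap('w17'); f=np.load('w17.npz'); P=cloud(f['d'],f['K'],f['T'])
O=np.array([.5587,-.0546]); A=np.array([[.995,-.1],[.1,.995]]); q=(P[...,:2]-O)@A.T
for b in np.arange(-.08,.1,.02):
    print(round(b,2),[(lambda m: round(float(np.median(P[m,2]))*1000,1) if m.sum()>5 else None)((abs(q[...,0]-a)<.004)&(abs(q[...,1]-b)<.006)) for a in (-.066,-.045,-.025,.0,.025,.045,.061,.068)])
m=(abs(P[...,2]-.040)<.003)&(abs(q)<.1).all(-1); C=np.c_[q[m],np.ones(m.sum())]; co=np.linalg.lstsq(C,P[m][:,2],rcond=None)[0]; print('tilt',np.degrees(co[:2]).round(2),co[2].round(4),'extent',np.percentile(q[m],[1,99],axis=0).round(4))
snap('s17','scene'); snap('t17','top')
h0=cv2.imread('pics/top0.png'); h1=cv2.imread('pics/t17.png')
for n,(u,v) in dict(lemon=(166,149),garlic=(380,240),mug=(301,154)).items():
    w=18; t=h0[v-w:v+w,u-w:u+w]; r=cv2.matchTemplate(h1[v-w-8:v+w+8,u-w-8:u+w+8],t,cv2.TM_CCOEFF_NORMED); _,mx,_,l=cv2.minMaxLoc(r); print(n,mx,l[0]-8,l[1]-8)
E
```

```text
w17 32.2167 [ 0.5191 -0.0954  0.1843] [2.331e+00 2.106e+00 1.000e-03] [-0.28 -0.04  1.75  0.    1.42 -0.18] [-0.7 -0.  -0.1]
-0.08 [40.5, 40.5, 40.6, 40.6, 40.8, 40.7, 40.9, 40.6]
-0.06 [40.5, 40.7, 40.5, 40.6, 40.7, 41.0, 40.5, 40.8]
-0.04 [196.4, 40.5, 40.5, 188.6, 40.6, 256.2, 40.7, 40.7]
-0.02 [277.4, 279.8, 279.9, 278.1, 270.1, 40.5, 40.6, 40.6]
0.0 [40.5, 40.4, 40.5, 74.4, 40.6, 40.7, 40.8, 40.8]
0.02 [40.4, 40.4, 40.5, 74.4, 40.6, 40.6, 40.6, 40.7]
0.04 [40.2, 40.4, 40.3, 74.3, 40.5, 40.6, 40.4, 40.7]
0.06 [40.3, 40.3, 40.4, 40.5, 40.6, 40.4, 40.6, 40.6]
0.08 [40.4, 40.3, 40.3, 40.5, 40.6, 40.6, 40.5, 40.7]
tilt [ 0.09 -0.07] 0.0405 extent [[-0.069  -0.0842]
 [ 0.0729  0.0831]]
s17 32.2667 [ 0.519  -0.0947  0.1836] [-2.329 -2.107 -0.   ] [-0.28 -0.03  1.75  0.    1.42 -0.18] [ 0.3 -0.1 -1. ]
t17 32.3167 [ 0.5189 -0.0943  0.1833] [-2.328e+00 -2.107e+00  1.000e-03] [-0.28 -0.03  1.75  0.    1.42 -0.18] [-0.  -0.4 -1.6]
lemon 0.9998646974563599 0 0
garlic 0.9996531009674072 0 0
mug 0.9998897314071655 0 0
```

```bash
python3 -c "
from h import *
print(order.close_job())"
```

```text
the job is handed in; nothing more can be done
None
```

The job is done and handed in at about 32 s: the three boards are in one square pile against the back and left rails, the press plate was lowered over both pins and lies flat on them, and the lemon, garlic and mug have not moved.

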